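# Load the torch carrier and dock it

### The job

Put the torch on charge. First lay the torch down in its carrier, fully between the two end cups and flat on the carrier's base, and let go of it while the carrier still stands on the counter. Then take the carrier by its tail grip and set the two together on the sloped dock, nose first between the guides, and slide it down until its nose rests against the back stop; leave it there, lying flat on the bed, with the torch still seated, and leave the mug and stapler where they are.

Things in the scene. Friction and masses are not known exactly. Their poses are not given: they have to be found in the camera images.
- torch_mid (a point): Centre of the loose dark pocket torch lying on its side, 86 mm long along its y axis, 27 mm wide (x) and 27 mm high (z), handled as a plain bar of that section all along; this point is 13.5 mm above its underside. It weighs about 90 g. It fits the carrier either way round.
- carrier: Loose grey plastic carrier, 160 mm long (x, toward its nose), 46 mm wide (y), z up, about 220 g: a 6 mm base with an upright black grip block near its tail and two cups for the torch's ends. Origin at the centre of its underside, 60 mm ahead of the grip.
- carrier_grip (a point): Point inside the carrier's tail grip, an upright block 36 mm long (x) and 30 mm wide (y), to be pinched across its 30 mm width from above. The block's top is 51 mm above the carrier's underside, this point 34 mm above it. Axes as the carrier's.
- carrier_cup (a point): Middle of the torch's place, on top of the carrier's 6 mm base, 73 mm ahead of the grip; axes as the carrier's. The torch lies along x, its ends in two cups: end walls 94 mm apart, cheeks 33.4 mm apart beside the last 16 mm of each end, all 19 mm tall over the base. The 62 mm between front and rear cheeks is open at both sides for the fingers.
- carrier_nose (a point): On the carrier: middle of the lower edge of its flat nose face (46 mm wide, 19 mm tall), 140 mm ahead of the grip point and at the level of the underside; same axes.
- carrier_tail (a point): On the carrier: middle of the lower edge of its tail end, 160 mm behind the nose; same axes.
- dock: Fixed white sloped dock on the counter, its low end with the back stop away from the robot; bed 100 mm wide, 16 mm above the counter at the stop, about 52 mm at the upper open end. Origin at counter level under its middle, 100 mm before the stop. The carrier does not slide by its own weight: it must be moved or pushed down to the stop.
- dock_stop (a point): Middle of the line where bed and back stop meet. x runs down the slope into the stop (10 degrees below level), y across, z square to the bed. The bed runs 210 mm from here toward -x; the stop is 30 mm tall. Guides 18 mm tall and 54 mm apart stand along the last 52 mm before the stop and flare to about 80 mm apart over the 32 mm before that; the rest is open.
- mug: White mug, 82x114x91 mm, a bystander to the right; origin at the centre of its underside.
- stapler: Dark blue stapler, 36x142x53 mm, a bystander to the left; origin at the centre of its underside.
- torch: The whole torch; origin at the centre of its underside as it lies. Keep the gripper clear of the fixed wooden sorting tray behind the torch and carrier: 98 mm tall, its front wall at x = 0.54 m, its right-hand end at y = -0.15 m.
Mind the look-alikes: they are no part of the job. Leave any blue or purple look-alike of the torch alone.

How it is judged:
By the outcome, as a careful person would: the job done as asked, in the order asked, and still so for the second after the job is handed in, with the robot touching nothing.
It also fails if it takes over 56 s, if anything falls off the work surface, if the arm or the gripper's body presses on something with over 40 N, if the wrist force passes 120 N, or if a joint passes its speed limit or range.

### The arm

A 6-joint arm with a two-finger parallel gripper is mounted at the origin on a cart in front of the work surface, level with it; the furniture and walls round the work are solid. World frame = base frame: x ahead of the robot, y to its left, z up, the work surface at z = 0. Lengths are in m, angles in rad, forces in N, time in s.
With the tool pointing down it reaches from about 0.375 to 0.75 m from the base axis. Payload 9 kg.
Tool frame: the origin (TCP) lies on the centre line of the jaws, within the pads' length; the fingertips stand 14 mm ahead of it and the grasp point (between the pads) lies 5 mm behind it (tips_ahead is the distance from the TCP to the fingertips, in m); z points along the fingers, y is the line along which they close (so a half turn about z gives the same grasp; the last joint's range is limited). The gripper opens to 85 mm and grips with 20 to 120 N. Pads are 22 mm wide; open, the fingers measure 114 mm over their backs; the gripper's body (76 mm by 85 mm) begins 54 mm behind the grasp point. The pads swing forward as they close: fully open they stand 13 mm farther back than shut.
Start: joints at [1.098, 0.104, 0.097, 1.564, 0, 1.353], TCP at [0.151, 0.581, 0.245] pointing down, gripper open.
Joint ranges: [-2.99, 2.99], [-0.84, 1.86], [-1.1, 1.16], [-1.84, 2.11], [-1.51, 1.56], [-3.14, 3.14]. Speed limits (rad/s): [2.22, 2.22, 2.57, 3.14, 3.14, 3.14].

### API

Orientations are given as a unit quaternion [x, y, z, w].
In Python, from plant import observe, get_image, get_calibration, hand_in, masks_of, spot_point, tips_ahead gives the robot as it stands.
- The arm moves only by the tool apply_moves, never from a script. Its argument "series" is a list of rows, each a list of 3 entries, a list of its own where there are three numbers: the opening in per cent of the stroke, from 0 (shut) to 100 (fully open), then the shift along the tool's x, y, z in cm, then the turn about the tool's z in rad. A call has 1 to 20 rows; each row is the pose to reach, as a shift and turn from the pose commanded when the call began, along the tool's axes at that moment; what a row does not reach only later rows make up. A row lasts 1/10 s, in which the tool goes at most 50 mm and 8.59 degrees, less where a joint would pass 70% of its speed; a pose out of reach is approached as far as the arm can. A call with a gripper value outside its range is refused whole. The fingers move at their own pace and stop on an object; the grip force is fixed at half the most. Time passes only in rows, so rows that repeat a pose let the fingers close. It gives the time, the measured TCP pose, the force, the opening and the grip force at its end, in the units of the state.
- observe(): the state, without advancing time (a new reading comes with each control period).
- get_image(name): name is "scene" or "top"; returns the picture (384x512x3 uint8, red, green, blue); there is no depth.
- get_calibration(name): a dict with "K" (3x3 intrinsics, pixels), "rvec" (rotation vector, rad) and "tvec" (3), from world to camera coordinates, as OpenCV has them. Camera axes: x right, y down, z forward; pixel columns grow to the right and rows downward; lengths in m; the calibration is good to about 2 mm. A picture is of the moment at which its call begins. get_calibration takes no time and is no camera call.
- hand_in(): hands the job in; it is judged then, once.
Trained networks look in the newest picture that a camera, given by its name, has taken for a name from the list of things; names that differ only in an ending like _2 or _b are one class to them, and where a whole thing is asked for, a point or a joint stands for the part that bears it (a point fixed in the world has none). Each returns a list of dicts, best first, with "p" (0 to 1); they miss things now and then, are a little off and sometimes report something else, mostly with a low value. They report only what shows in the picture. A call takes as long as a camera call. They do not tell look-alikes from the thing itself.
- masks_of(target, camera): "pixels" (384x512 bool, what is visible of it) and "at" ([column, row] in pixels, amid what is visible of it).
- spot_point(target, camera): "at" ([column, row] in pixels: a listed point, or the origin of a listed thing).
The state is a dict: "clock": time; "joint_positions": joint angles; "joint_vel": joint speeds; "tau": joint torques, N m; "eef_pos": TCP position; "tool_rot": TCP orientation; "force": force on the tool from outside, world axes, zero at the start; "torque": the same for the moment, N m; "grip_width": opening from 0.0 (shut) to 1.0 (fully open); "gripper_force": force on a finger pad.
Only numpy, scipy, OpenCV 4.12 (cv2) and the standard library are available. Lean on these libraries where they do the work, as an engineer would, in place of code of your own. Each camera call takes 0.05 s, during which the arm holds its last target. There are 200 camera calls.

## Working session

There is one attempt and no reset: what is moved stays moved. The work goes in short steps, Python scripts to look and compute and a tool call to move; the robot and the scene stay as the last step left them, time stands still between calls to the robot, and variables do not carry over. Pictures are saved under pics/ and viewed, at most 10 in all, crops included, and the job is handed in when it is done.

Besides the shell and the picture viewer there is one more tool, called after ">>>" by a JSON object that holds its "api" and its "payload". apply_moves: Moves the arm, as the interface text tells. Its arguments: {"type":"object","properties":{"series":{"type":"array"}},"required":["series"]}

```bash
mkdir -p pics
cat > h.py <<'E'
import numpy as np, cv2
from plant import *
from scipy.spatial.transform import Rotation as R
def cal(n):
    c=get_calibration(n); return np.array(c["K"]),np.array(c["rvec"],float),np.array(c["tvec"],float)
def ray(n,px):
    K,r,t=cal(n); M=cv2.Rodrigues(r)[0]; d=M.T@np.linalg.inv(K)@np.array([px[0],px[1],1.]); return -M.T@t.ravel(),d
def at_z(n,px,z):
    o,d=ray(n,px); return o+d*(z-o[2])/d[2]
def proj(n,P):
    K,r,t=cal(n); return cv2.projectPoints(np.array(P,float).reshape(-1,1,3),r,t,K,None)[0].reshape(-1,2)
def save(n,f,img=None):
    im=get_image(n) if img is None else img
    cv2.imwrite("pics/"+f,cv2.cvtColor(im,cv2.COLOR_RGB2BGR)); return im
E
cat > a.py <<'E'
from h import *
a=save("scene","s0.png"); b=save("top","t0.png")
save("",'b0.png',cv2.resize(np.hstack([a,b]),None,fx=.78,fy=.78))
for n in["torch_mid","carrier","carrier_grip","carrier_cup","carrier_nose","carrier_tail","dock","dock_stop","mug","stapler"]:
  z={"torch_mid":.0135,"carrier_grip":.034,"carrier_cup":.006,"dock_stop":.016}.get(n,0)
  for c in("top","scene"):
    for d in spot_point(n,c)[:3]:
      print(n,c,round(d["p"],2),np.round(d["at"],1),np.round(at_z(c,d["at"],z),4))
print(ray("top",[0,0])[0],ray("scene",[0,0])[0],tips_ahead if not callable(tips_ahead) else tips_ahead()); print(observe())
E
python3 a.py
```

```text
torch_mid top 0.75 [206.1 234.2] [0.453  0.1003 0.0135]
torch_mid top 0.74 [246.3 237.8] [ 0.4433 -0.031   0.0135]
torch_mid top 0.66 [285.8 232.2] [ 0.4633 -0.1593  0.0135]
torch_mid scene 0.53 [295.1 129.5] [ 0.7395 -0.3789  0.0135]
carrier top 0.9 [157.5 240.8] [0.4293 0.2618 0.    ]
carrier scene 0.52 [227.2 252. ] [0.4349 0.251  0.    ]
carrier_grip top 0.8 [172.  241.5] [0.4279 0.206  0.034 ]
carrier_grip scene 0.68 [238.8 241.1] [0.4243 0.207  0.034 ]
carrier_cup top 0.71 [155.1 240.7] [0.4295 0.2681 0.006 ]
carrier_cup scene 0.7 [218.9 261.2] [0.4206 0.298  0.006 ]
carrier_nose top 0.66 [131.5 238.3] [0.4362 0.3482 0.    ]
carrier_nose scene 0.48 [206.3 268.6] [0.4286 0.3453 0.    ]
carrier_tail top 0.75 [182.3 244.7] [0.4178 0.1794 0.    ]
carrier_tail top 0.31 [172.4 243.8] [0.4203 0.2121 0.    ]
carrier_tail scene 0.51 [247.3 244.8] [0.4124 0.1793 0.    ]
dock top 0.95 [333.2 211.8] [ 0.5331 -0.3173  0.    ]
dock scene 0.85 [321.4 161.7] [ 0.5308 -0.3266  0.    ]
dock_stop top 0.55 [325.8 182.8] [ 0.6275 -0.291   0.016 ]
dock_stop scene 0.7 [298.4 157.2] [ 0.6013 -0.2607  
[... 293 characters left out ...]
936631] 0.014
{'clock': 1.1, 'joint_positions': array([1.09831749e+00, 1.04108322e-01, 9.72989538e-02, 1.56389890e+00,
       2.11543149e-05, 1.35311625e+00]), 'joint_vel': array([ 0.00133672, -0.00055404,  0.00011326, -0.00088852, -0.00033586,
       -0.00081926]), 'tau': array([-2.03046079e-04, -5.56764257e+01,  5.03778613e+01,  6.02561049e-04,
       -4.35060447e-04,  2.53334612e-06]), 'eef_pos': array([0.15121762, 0.58066298, 0.24532523]), 'tool_rot': array([1.27055030e-01, 9.91895669e-01, 4.50098237e-05, 4.93957575e-06]), 'force': array([ 0.79520788,  0.71240494, -0.30063088]), 'torque': array([0.03487059, 0.0260022 , 0.02300332]), 'gripper_force': 0.0, 'grip_width': 0.9999016040850492}
```

Run:
```python
import cv2
t=cv2.imread("pics/t0.png"); cv2.imwrite("pics/t0c.png",cv2.resize(t[150:290,90:420],None,fx=2.4,fy=2.4,interpolation=cv2.INTER_CUBIC))
```

```text
(no output)
```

View pics/b0.png

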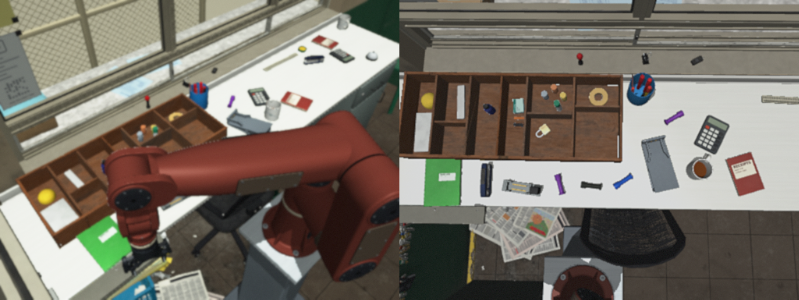

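View pics/t0c.png

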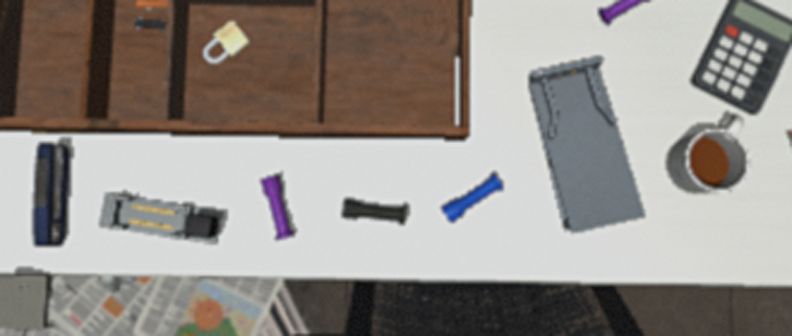

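The top crop shows the carrier at (110–225, 190–240) with its nose to the left. The purple look-alike is at (278,205), the dark torch at (375,210), the blue look-alike at (472,197), and the dock at (530–640, 60–230) with its stop at the top. The dark torch is therefore the top detection at pixel (246,238). Next I'll fit the poses and overlay them as a check.

```bash
cat > fit.py <<'E'
from h import *
from scipy.optimize import least_squares
CP={"carrier":(0,0,0),"carrier_grip":(-.06,0,.034),"carrier_cup":(.013,0,.006),"carrier_nose":(.08,0,0),"carrier_tail":(-.08,0,0)}
def w(p,L,z0=0):
    c,s=np.cos(p[2]),np.sin(p[2]); L=np.array(L,float); return np.c_[p[0]+c*L[:,0]-s*L[:,1],p[1]+s*L[:,0]+c*L[:,1],z0+L[:,2]]
def dockL(L): # dock_stop frame -> dock yaw frame (origin under middle), stop at x=.1,z=.016
    L=np.array(L,float); a=np.radians(10); return np.c_[.1+np.cos(a)*L[:,0]+np.sin(a)*L[:,2],L[:,1],.016-np.sin(a)*L[:,0]+np.cos(a)*L[:,2]]
def box(l,wd,h,cx=0,z=0):
    return [(cx+sx*l/2,sy*wd/2,zz) for zz in(z,z+h) for sx,sy in((-1,-1),(1,-1),(1,1),(-1,1))]
def fitpose(n2px,L,p0,cam="top",loss="soft_l1"):
    px=np.array([n2px[k] for k in n2px]); l=[L[k] for k in n2px]
    r=least_squares(lambda p:(proj(cam,w(p,l))-px).ravel(),p0,loss=loss); return r.x,np.abs(r.fun).max()
def rect_fit(mask,L,p0,cam="top"):
    """fit silhouette (convex hull of projected points L) to mask by soft IoU via outline distance"""
    c=max(cv2.findContours(mask.astype(np.uint8),cv2.RETR_EXTERNAL,cv2.CHAIN_APPROX_NONE)[0],key=len)
    c=cv2.convexHull(c).astype(np.float32)
    # dense hull boundary, moved out 0.4 px (pixel centres)
    h=c.reshape(-1,2); pts=np.concatenate([np.linspace(h[i],h[(i+1)%len(h)],int(np.linalg.norm(h[i]-h[(i+1)%len(h)])*2)+1,endpoint=False) for i in range(len(h))])
    def f(p):
        q=cv2.convexHull(proj(cam,w(p,L)).astype(np.float32)); return [cv2.pointPolygonTest(q,(float(a),float(b)),True)-.4 for a,b in pts]
    r=least_squares(f,p0,loss="soft_l1",diff_step=1e-4); return r.x,np.sqrt(np.mean(np.square(r.fun)))
E
cat > b.py <<'E'
from fit import *
im=get_image("top")
n={k:spot_point(k,"top")[0]["at"] for k in CP}
pc,e=fitpose(n,CP,[.43,.26,1.46]); print("carrier",pc.round(4),np.degrees(pc[2]),e)
m=masks_of("carrier","top")[0]["pixels"]
L=box(.16,.046,.006)+box(.036,.03,.051,-.06)+[(.08,s*.023,.019) for s in(-1,1)]
pm,e=rect_fit(m,L,pc); print("carrier mask",pm.round(4),np.degrees(pm[2]),e)
for d in masks_of("torch","top"):
    if abs(d["at"][0]-246)<8:
        pt,e=rect_fit(d["pixels"],box(.086,.027,.027),[.443,-.031,1.52]); print("torch",pt.round(4),np.degrees(pt[2]),e); break
LD=dockL([(-.21,-.05,0),(-.21,.05,0),(0,-.05,0),(0,.05,0),(0,-.05,.03),(0,.05,.03)]); LD=np.r_[LD,[(LD[0,0],s*.05,0) for s in(-1,1)]]
pd,e=rect_fit(masks_of("dock","top")[0]["pixels"],LD,[.533,-.317,.27]); print("dock",pd.round(4),np.degrees(pd[2]),e)
z=5; big=cv2.resize(im,None,fx=z,fy=z,interpolation=cv2.INTER_CUBIC)
def dr(P,col,pairs):
    q=((proj("top",P)+.5)*z).astype(int)
    for i,j in pairs: cv2.line(big,tuple(map(int,q[i])),tuple(map(int,q[j])),col,1)
B=[(0,1),(1,2),(2,3),(3,0),(4,5),(5,6),(6,7),(7,4)]
for p,c in((pc,(255,0,0)),(pm,(0,255,0))):
    dr(w(p,box(.16,.046,.006)),c,B); dr(w(p,box(.036,.03,.051,-.06)),c,B); dr(w(p,box(.094,.0334,.019,.013,.006)),c,B)
dr(w(pt,box(.086,.027,.027)),(255,255,0),B)
dr(w(pd,dockL([(-.21,-.05,0),(-.21,.05,0),(0,.05,0),(0,-.05,0)])),(255,0,0),B[:4])
dr(w(pd,dockL([(0,-.027,.018),(-.052,-.027,.018),(-.084,-.04,.018),(0,.027,.018),(-.052,.027,.018),(-.084,.04,.018)])),(0,255,0),[(0,1),(1,2),(3,4),(4,5)])
a=big[215*z:265*z,120*z:260*z]; b=big[165*z:255*z,300*z:370*z]
save("","ov.png",cv2.resize(np.vstack([a,np.hstack([b,np.zeros((b.shape[0],a.shape[1]-b.shape[1],3),np.uint8)])]),None,fx=.83,fy=.83))
o=observe(); M=R.from_quat(o["tool_rot"]).as_matrix(); print(M.round(3),o["eef_pos"],tips_ahead)
E
python3 b.py
```

```text
Traceback (most recent call last):
  File "b.py", line 3, in <module>
    n={k:spot_point(k,"top")[0]["at"] for k in CP}
         ~~~~~~~~~~~~~~~~~~~^^^
IndexError: list index out of range
```

```bash
sed -i 's/^n={k.*/n={k:q[0]["at"] for k in CP if (q:=spot_point(k,"top"))}; print(n)/' b.py; python3 b.py
```

```text
{'carrier_grip': [172.6, 243.8], 'carrier_nose': [132.5, 238.2], 'carrier_tail': [181.1, 243.4]}
carrier [0.4284 0.2639 1.4728] 84.38771680685508 0.5840602320670598
carrier mask [0.43   0.262  1.4304] 81.95424422255152 0.39470597751243874
torch [ 0.4434 -0.0262  1.4567] 83.46437887630908 0.5513703234818793
dock [ 0.5376 -0.3096  0.2428] 13.912335547371683 0.9380055589881049
[[-0.968  0.252  0.   ]
 [ 0.252  0.968  0.   ]
 [-0.     0.    -1.   ]] [0.15123519 0.58065894 0.24535202] 0.014
```

View pics/ov.png

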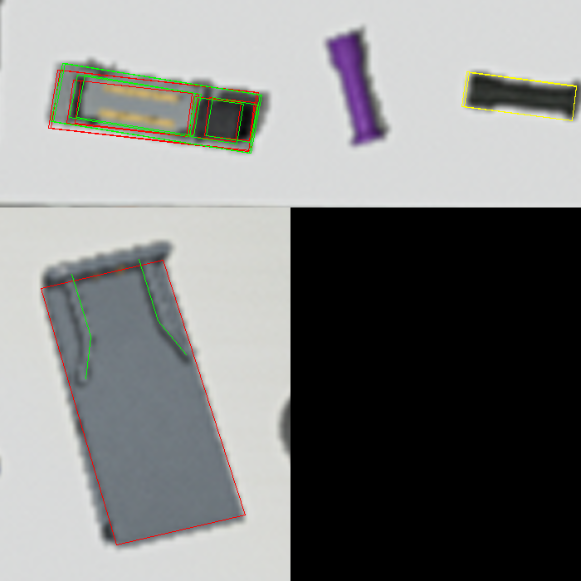

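The overlay fits well. The torch box, the carrier and the dock's guides all line up within about 1 px. I'll refine the long-axis positions of torch and carrier with a grey-level profile.

Run:
```python
from fit import *
g=cv2.cvtColor(cv2.imread("pics/t0.png"),cv2.COLOR_BGR2GRAY).astype(np.float32)
def prof(p,z,lat,s):
    q=np.mean([cv2.remap(g,proj("top",w(p,[(a,b,z) for a in s])).astype(np.float32)[:,0:1],proj("top",w(p,[(a,b,z) for a in s])).astype(np.float32)[:,1:2],cv2.INTER_LINEAR).ravel() for b in lat],0); return q
s=np.arange(-.06,.0601,.004)
print("torch along",list(zip((s*1000).astype(int),prof([.4434,-.0262,1.4567],.0135,[-.004,0,.004],s).astype(int))))
p=[.4293,.2625,np.radians(83.2)]
s=np.arange(.06,.1,.002); print("nose",list(zip((s*1000).astype(int),prof(p,.019,[-.01,0,.01],s).astype(int))))
s=np.arange(-.1,-.03,.002); print("grip top",list(zip((s*1000).astype(int),prof(p,.051,[-.006,0,.006],s).astype(int))))
s=np.arange(-.03,.08,.002); print("cup floor",list(zip((s*1000).astype(int),prof(p,.006,[-.001,0.001],s).astype(int))))
# lateral torch
pl=[.4434,-.0262,1.4567+np.pi/2]
for c in(-.03,0,.03):
  s=np.arange(-.03,.0301,.003); print("lat",c,list(zip((s*1000).astype(int),prof(pl,.0135,[-c],s).astype(int))))
```

```text
torch along [(np.int64(-60), np.int64(217)), (np.int64(-55), np.int64(219)), (np.int64(-51), np.int64(210)), (np.int64(-47), np.int64(153)), (np.int64(-43), np.int64(80)), (np.int64(-39), np.int64(45)), (np.int64(-35), np.int64(49)), (np.int64(-31), np.int64(53)), (np.int64(-27), np.int64(51)), (np.int64(-23), np.int64(49)), (np.int64(-19), np.int64(49)), (np.int64(-15), np.int64(49)), (np.int64(-11), np.int64(49)), (np.int64(-7), np.int64(49)), (np.int64(-3), np.int64(47)), (np.int64(0), np.int64(46)), (np.int64(4), np.int64(49)), (np.int64(8), np.int64(50)), (np.int64(12), np.int64(50)), (np.int64(16), np.int64(50)), (np.int64(20), np.int64(49)), (np.int64(24), np.int64(50)), (np.int64(28), np.int64(50)), (np.int64(32), np.int64(49)), (np.int64(36), np.int64(56)), (np.int64(40), np.int64(119)), (np.int64(44), np.int64(199)), (np.int64(48), np.int64(219)), (np.int64(52), np.int64(217)), (np.int64(56), np.int64(217)), (np.int64(60), np.int64(217))]
nose [(np.int64(60), np.int64(75)), (np.int64(62), np.int64(108)), (np.int64(64), np.int64(131)), (np.int64(66), np.int64(136)), (np.int6
[... 4614 characters left out ...]
.int64(217)), (np.int64(29), np.int64(217))]
lat 0.03 [(np.int64(-30), np.int64(216)), (np.int64(-27), np.int64(216)), (np.int64(-24), np.int64(218)), (np.int64(-21), np.int64(219)), (np.int64(-18), np.int64(213)), (np.int64(-15), np.int64(158)), (np.int64(-12), np.int64(81)), (np.int64(-9), np.int64(44)), (np.int64(-6), np.int64(42)), (np.int64(-3), np.int64(49)), (np.int64(0), np.int64(51)), (np.int64(2), np.int64(51)), (np.int64(5), np.int64(46)), (np.int64(8), np.int64(54)), (np.int64(11), np.int64(107)), (np.int64(14), np.int64(177)), (np.int64(17), np.int64(216)), (np.int64(20), np.int64(219)), (np.int64(23), np.int64(218)), (np.int64(26), np.int64(217)), (np.int64(29), np.int64(217))]
```

Refined positions are torch centre (0.4447, −0.0289) at 83.5° and carrier origin (0.4293, 0.2621) at 83.2°, which puts the grip at (0.4222, 0.2025). I'll lightly pinch the grip first without lifting. That fixes the carrier's yaw and sideways position relative to the arm.

>>> {"api": "apply_moves", "payload": {"series": [[70, [-35.8, -29.8, 8.5], 1.435], [70, [-35.8, -29.8, 8.5], 1.435], [70, [-35.8, -29.8, 8.5], 1.435], [70, [-35.8, -29.8, 8.5], 1.435], [70, [-35.8, -29.8, 8.5], 1.435], [70, [-35.8, -29.8, 8.5], 1.435], [70, [-35.8, -29.8, 8.5], 1.435], [70, [-35.8, -29.8, 8.5], 1.435], [70, [-35.8, -29.8, 8.5], 1.435], [70, [-35.8, -29.8, 8.5], 1.435], [70, [-35.8, -29.8, 8.5], 1.435], [70, [-35.8, -29.8, 8.5], 1.435], [70, [-35.8, -29.8, 8.5], 1.435], [70, [-35.8, -29.8, 8.5], 1.435]]}}

```text
clock: 3.05
eef_pos: [0.4222, 0.203, 0.1606]
tool_rot: [0.747, 0.665, 0.0, 0.0]
force: [0.5, -0.8, 0.0]
grip_width: 0.704
gripper_force: 0.0
```

>>> {"api": "apply_moves", "payload": {"series": [[70, [0, 0, 4.5], 0], [70, [0, 0, 8.5], 0], [70, [0, 0, 12], 0], [70, [0, 0, 12.6], 0], [70, [0, 0, 12.6], 0], [0, [0, 0, 12.6], 0], [0, [0, 0, 12.6], 0], [0, [0, 0, 12.6], 0], [0, [0, 0, 12.6], 0], [0, [0, 0, 12.6], 0], [0, [0, 0, 12.6], 0]]}}

```text
clock: 4.15
eef_pos: [0.4243, 0.2025, 0.0367]
tool_rot: [0.748, 0.664, 0.002, 0.001]
force: [-1.0, 0.2, 7.5]
grip_width: 0.343
gripper_force: 60.3
```

```bash
python3 -c "
from h import *
o=observe();print(o['eef_pos'],o['tool_rot'],o['grip_width'],o['gripper_force'],o['force'],tips_ahead)"
```

```text
[0.42425385 0.20247759 0.03672832] [0.74783926 0.66387715 0.00168622 0.00084916] 0.3427520175290601 60.30879557132721 [-1.01930092  0.15410761  7.48742346] 0.014
```

>>> {"api": "apply_moves", "payload": {"series": [[0, [0, 0, 0], 0], [0, [0, 0, 0], 0], [0, [0, 0, 0], 0]]}}

```text
clock: 4.45
eef_pos: [0.4243, 0.2024, 0.0367]
tool_rot: [0.748, 0.664, 0.002, 0.001]
force: [-0.9, 0.5, 7.6]
grip_width: 0.343
gripper_force: 60.3
```

>>> {"api": "apply_moves", "payload": {"series": [[60, [0, 0, 0], 0], [60, [0, 0, 0], 0], [60, [0, 0, 0], 0], [60, [0, 0, 0], 0]]}}

```text
clock: 4.85
eef_pos: [0.4225, 0.202, 0.0343]
tool_rot: [0.748, 0.664, 0.0, -0.0]
force: [0.4, -0.4, -0.1]
grip_width: 0.599
gripper_force: 0.0
```

>>> {"api": "apply_moves", "payload": {"series": [[60, [0, 0, -5], 0], [60, [0, 0, -9], 0], [60, [-4.5, 1, -10], 0], [60, [-9, 2, -10], 0], [60, [-13.5, 3, -10], 0], [60, [-18, 4, -10], 0], [60, [-22.7, 5, -10], 0], [60, [-22.7, 5, -10], 0], [60, [-22.7, 5, -5], 0], [60, [-22.7, 5, -1], 0], [60, [-22.7, 5, 1.5], 0], [60, [-22.7, 5, 1.5], 0], [60, [-22.7, 5, 1.5], 0]]}}

```text
clock: 6.15
eef_pos: [0.4452, -0.029, 0.0199]
tool_rot: [0.748, 0.664, -0.0, -0.0]
force: [0.6, -0.2, 0.7]
grip_width: 0.6
gripper_force: 0.0
```

>>> {"api": "apply_moves", "payload": {"series": [[0, [0, 0, 0], 0], [0, [0, 0, 0], 0], [0, [0, 0, 0], 0], [0, [0, 0, 0], 0], [0, [0, 0, 0], 0]]}}

```text
clock: 6.65
eef_pos: [0.4469, -0.0297, 0.0215]
tool_rot: [0.748, 0.664, 0.001, 0.001]
force: [-1.3, 0.5, 8.4]
grip_width: 0.295
gripper_force: 60.2
```

>>> {"api": "apply_moves", "payload": {"series": [[0, [0, 0, -4], 0], [0, [0, 0, -8], 0], [0, [3, -0.5, -10], 0], [0, [7.5, -1.2, -10], 0], [0, [12, -1.9, -10], 0], [0, [16.5, -2.6, -10], 0], [0, [21, -3.3, -10], 0], [0, [25.5, -4.1, -10], 0], [0, [28.5, -4.6, -10], 0], [0, [30, -4.76, -10], 0], [0, [30, -4.76, -10], 0], [0, [30, -4.76, -6], 0], [0, [30, -4.76, -4.5], 0], [0, [30, -4.76, -4.5], 0], [0, [30, -4.76, -4.5], 0]]}}

```text
clock: 8.15
eef_pos: [0.4339, 0.2735, 0.065]
tool_rot: [0.748, 0.663, -0.0, 0.0]
force: [1.1, 0.3, 0.4]
grip_width: 0.296
gripper_force: 59.5
```

Run:
```python
from h import *
a=save("top","t1.png"); b=save("scene","s1.png")
f=lambda i,r,c:cv2.resize(i[r:r+70,c:c+100],None,fx=5,fy=5,interpolation=cv2.INTER_CUBIC)
save("","v1.png",np.hstack([f(a,205,110),f(b,215,180)])[:, :][::1,::1] if 0 else cv2.resize(np.hstack([f(a,205,110),f(b,215,180)]),None,fx=.79,fy=.79))
o=observe();print(o['eef_pos'],o['tool_rot'],o['grip_width'],o['force'])
```

```text
[0.43468694 0.27408972 0.0659414 ] [7.48157120e-01 6.63520764e-01 9.71590355e-04 4.19812384e-04] 0.3025132201665553 [ 0.05983667  0.13728214 -1.01452333]
```

View pics/v1.png

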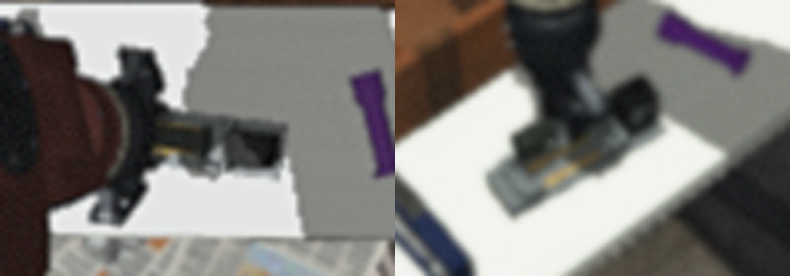

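The top view shows the held torch over the cups, in line with the carrier; the torch's near end is at (205,138) and the carrier's tail at (285,150). I'll make a small sideways correction and read the pose again.

>>> {"api": "apply_moves", "payload": {"series": [[0, [0.05, -0.12, 0], 0], [0, [0.05, -0.12, 0], 0], [0, [0.05, -0.12, 0], 0]]}}

```text
clock: 8.55
eef_pos: [0.4327, 0.275, 0.0648]
tool_rot: [0.748, 0.664, 0.0, 0.0]
force: [-0.0, -0.8, -1.4]
grip_width: 0.302
gripper_force: 59.5
```

Run:
```python
from h import *
for i in range(3):
    get_image("top"); o=observe();print(o['eef_pos'],o['tool_rot'].round(4),o['grip_width'],o['force'])
```

```text
[0.43268738 0.27499297 0.06468222] [7.479e-01 6.638e-01 3.000e-04 1.000e-04] 0.30373450996417495 [ 0.6834645   0.53911623 -0.88809859]
[0.43255872 0.27496661 0.06452515] [7.479e-01 6.639e-01 2.000e-04 0.000e+00] 0.301879258227814 [-0.19164876  0.32715198 -0.46441806]
[0.43254254 0.27495516 0.06446194] [7.479e-01 6.639e-01 1.000e-04 0.000e+00] 0.29973431621891594 [ 0.04564846 -0.09535879 -1.55734542]
```

>>> {"api": "apply_moves", "payload": {"series": [[0, [0, 0.03, 1], 0], [0, [0, 0.03, 1.6], 0], [0, [0, 0.03, 2.2], 0], [0, [0, 0.03, 2.7], 0], [0, [0, 0.03, 3.2], 0], [0, [0, 0.03, 3.5], 0], [0, [0, 0.03, 3.6], 0], [0, [0, 0.03, 3.6], 0]]}}

```text
clock: 9.5
eef_pos: [0.4328, 0.2749, 0.0283]
tool_rot: [0.748, 0.664, 0.0, -0.0]
force: [0.2, 0.4, -0.6]
grip_width: 0.304
gripper_force: 59.5
```

>>> {"api": "apply_moves", "payload": {"series": [[0, [0, 0, 0.1], 0], [0, [0, 0, 0.2], 0], [0, [0, 0, 0.25], 0], [0, [0, 0, 0.25], 0]]}}

```text
clock: 9.9
eef_pos: [0.4331, 0.275, 0.0274]
tool_rot: [0.748, 0.664, 0.0, 0.0]
force: [-5.6, -3.5, 13.5]
grip_width: 0.305
gripper_force: 61.5
```

Contact came at 27.4 mm, which is the height expected for the torch on the base. Releasing.

>>> {"api": "apply_moves", "payload": {"series": [[40, [0, 0, -0.1], 0], [50, [0, 0, -0.1], 0], [55, [0, 0, -0.1], 0], [55, [0, 0, -0.1], 0], [55, [0, 0, -3], 0], [55, [0, 0, -7], 0], [55, [-4, 0, -9], 0], [55, [-7.3, 0, -9], 0], [55, [-7.3, 0, -9], 0], [55, [-7.3, 0, -9], 0]]}}

```text
clock: 10.9
eef_pos: [0.4243, 0.202, 0.1159]
tool_rot: [0.748, 0.663, 0.0, 0.0]
force: [-0.1, -0.3, -0.2]
grip_width: 0.55
gripper_force: 0.0
```

Run:
```python
from h import *
a=save("top","t2.png"); b=save("scene","s2.png")
f=lambda i,r,c:cv2.resize(i[r:r+70,c:c+100],None,fx=5,fy=5,interpolation=cv2.INTER_CUBIC)
save("","v2.png",cv2.resize(np.hstack([f(a,205,110),f(b,215,180)]),None,fx=.79,fy=.79))
o=observe();print(o['eef_pos'],o['tool_rot'].round(4),o['joint_positions'].round(2))
```

```text
[0.42400889 0.202806   0.11549648] [ 7.478e-01  6.639e-01 -1.000e-04 -2.000e-04] [ 0.17 -0.29 -0.51  1.35  0.    1.86]
```

View pics/v2.png

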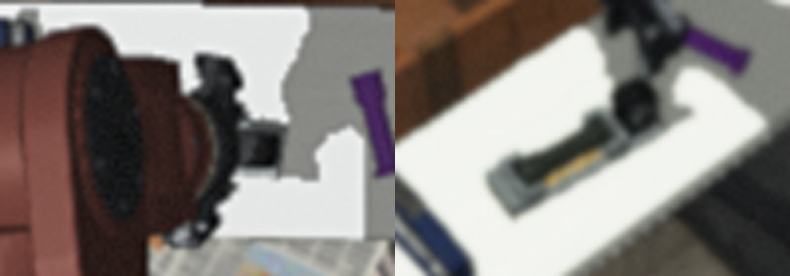

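The scene view shows the torch lying flat between the two cups at about (525–615, 125–175). Next I'll grasp the carrier's grip.

>>> {"api": "apply_moves", "payload": {"series": [[55, [0, 0, 4], 0], [55, [0, 0, 7], 0], [55, [0, 0, 8.2], 0], [55, [0, 0, 8.2], 0], [0, [0, 0, 8.2], 0], [0, [0, 0, 8.2], 0], [0, [0, 0, 8.2], 0], [0, [0, 0, 8.2], 0], [0, [0, 0, 6.2], 0], [0, [0, 0, 4.2], 0], [0, [0, 0, 4.2], 0]]}}

```text
clock: 12.1
eef_pos: [0.4259, 0.2026, 0.0764]
tool_rot: [0.748, 0.664, 0.002, 0.001]
force: [0.9, -0.5, -2.6]
grip_width: 0.342
gripper_force: 59.9
```

Run:
```python
from h import *
b=save("scene","s3.png")
save("","v3.png",cv2.resize(b[190:290,160:290],None,fx=5,fy=5,interpolation=cv2.INTER_CUBIC))
o=observe();print(o['eef_pos'],o['tool_rot'].round(4),o['force'],o['torque'])
```

```text
[0.4251309  0.20248809 0.07479976] [7.479e-01 6.638e-01 1.100e-03 7.000e-04] [ 0.0932381   0.47914027 -3.96255173] [-0.1109113   0.02408891 -0.01809642]
```

View pics/v3.png

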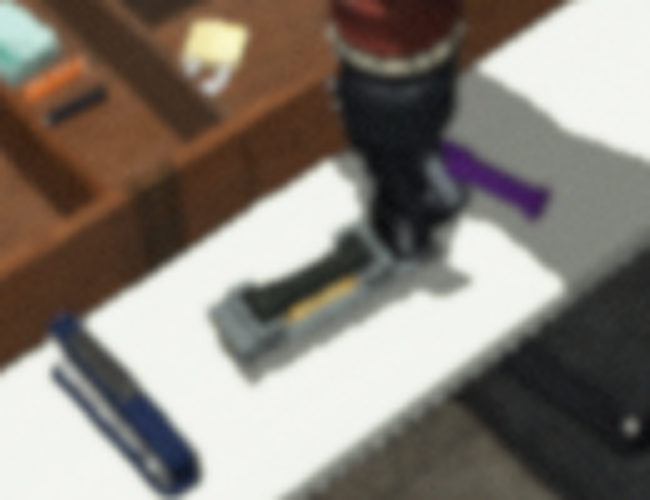

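>>> {"api": "apply_moves", "payload": {"series": [[0, [0, 0, -2], 0], [0, [0, 0, -4.5], 0], [0, [-1, 0.2, -6.5], 0], [0, [-3, 0.5, -7], 0], [0, [-6, 1, -7], 0], [0, [-10, 1.6, -7], 0], [0, [-14, 2.2, -7], 0], [0, [-18, 2.9, -7], 0], [0, [-22, 3.5, -7], 0], [0, [-26, 4.2, -7], 0], [0, [-30, 4.8, -7], 0], [0, [-34, 5.4, -7], 0], [0, [-38, 6.1, -7], 0], [0, [-42, 6.7, -7], 0], [0, [-46, 7.4, -7], 0], [0, [-49.5, 7.9, -7], 0], [0, [-52, 8.3, -7], 0.05], [0, [-53.1, 8.5, -7], 0.15], [0, [-53.1, 8.5, -7], 0.25], [0, [-53.1, 8.5, -7], 0.35]]}}

```text
clock: 14.15
eef_pos: [0.4448, -0.3351, 0.1418]
tool_rot: [0.853, 0.521, -0.0, -0.001]
force: [0.0, 0.4, -3.2]
grip_width: 0.342
gripper_force: 60.1
```

>>> {"api": "apply_moves", "payload": {"series": [[0, [0, 0, 0], 0.1], [0, [0, 0, 0], 0.2], [0, [0, 0, 0], 0.3], [0, [0, 0, 0], 0.4], [0, [0, 0, 0], 0.5], [0, [0, 0, 0], 0.6], [0, [0, 0, 0], 0.7], [0, [0, 0, 0], 0.79], [0, [0, 0, 0], 0.84], [0, [0, 0, 0], 0.854], [0, [0, 0, 0], 0.854], [0, [0, 0, 0], 0.854]]}}

```text
clock: 15.35
eef_pos: [0.4453, -0.3348, 0.1432]
tool_rot: [0.992, 0.124, -0.0, -0.0]
force: [-0.2, 0.1, -2.7]
grip_width: 0.341
gripper_force: 60.0
```

```bash
cat > c.py <<'E'
from fit import *
import sys
a=save("top","t4.png"); b=save("scene","s4.png")
f=lambda i,r,c:cv2.resize(i[r:r+110,c:c+100],None,fx=4,fy=4,interpolation=cv2.INTER_CUBIC)
save("","v4.png",np.hstack([f(a,155,290),f(b,100,270)]))
o=observe();print(o['eef_pos'],o['tool_rot'].round(4),np.degrees(2*np.arctan2(o['tool_rot'][1],o['tool_rot'][0])),o['joint_positions'].round(2),o['force'])
for n in("dock_stop","carrier_nose"):
    for c in("top","scene"): print(n,c,[(round(d["p"],2),np.round(d["at"],1),at_z(c,d["at"],.016 if n=="dock_stop" else .108).round(4)) for d in spot_point(n,c)[:2]])
E
python3 c.py
```

```text
[ 0.44541805 -0.33486895  0.14351027] [ 9.923e-01  1.240e-01 -1.000e-04 -2.000e-04] 14.243625315875718 [-0.88 -0.02 -0.21  1.38  0.    2.01] [-0.27163395 -0.03773668 -3.41324358]
dock_stop top [(0.38, array([347.5, 240.9]), array([ 0.4381, -0.3584,  0.016 ]))]
dock_stop scene []
carrier_nose top [(0.57, array([335.2, 191.4]), array([ 0.5863, -0.3012,  0.108 ]))]
carrier_nose scene []
```

View pics/v4.png

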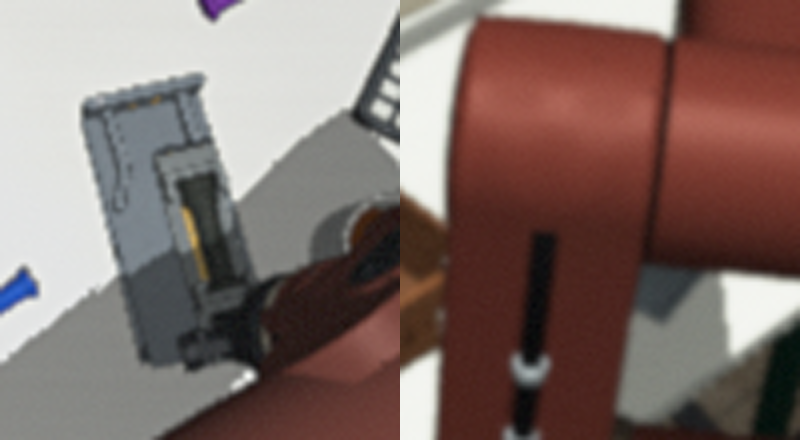

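The top view shows the carrier held level over the dock with the torch seated, offset from the dock only by parallax. I'll refine the dock pose from edge profiles in the first picture.

Run:
```python
from fit import *
im=cv2.imread("pics/t0.png"); g=cv2.cvtColor(im,cv2.COLOR_BGR2GRAY).astype(np.float32)
pd=[.5376,-.3096,.2428]
def smp(L):
    q=proj("top",w(pd,dockL(L))).astype(np.float32); return cv2.remap(g,q[:,0:1],q[:,1:2],cv2.INTER_CUBIC).ravel().astype(int)
y=np.arange(-.062,.0621,.004); print("y",(y*1000).astype(int).tolist())
for s,z in((-.19,0),(-.15,0),(-.11,0),(-.07,.018),(-.045,.018),(-.03,.018),(-.015,.018)): print(s,smp([(s,b,z) for b in y]).tolist())
x=np.arange(-.03,.03,.003); print("x",(x*1000).astype(int).tolist())
for b in(-.035,-.01,.01,.035): print(b,smp([(a,b,.03) for a in x]).tolist(),smp([(a,b,.0) for a in x]).tolist())
x=np.arange(-.225,-.19,.003); print("x",(x*1000).astype(int).tolist())
for b in(-.035,0,.035): print(b,smp([(a,b,.0) for a in x]).tolist())
big=cv2.resize(im[168:200,305:350],None,fx=14,fy=14,interpolation=cv2.INTER_CUBIC); cv2.imwrite("pics/d.png",big)
```

```text
y [-62, -57, -53, -49, -45, -41, -37, -33, -29, -25, -21, -17, -13, -9, -5, -1, 2, 6, 10, 14, 18, 22, 26, 30, 34, 38, 42, 46, 50, 54, 58, 62]
-0.19 [215, 217, 220, 185, 123, 115, 118, 116, 117, 117, 117, 117, 116, 118, 118, 117, 114, 116, 116, 113, 116, 117, 118, 118, 115, 116, 116, 115, 104, 120, 158, 215]
-0.15 [215, 216, 218, 171, 116, 116, 119, 119, 119, 118, 117, 119, 118, 119, 118, 119, 117, 118, 116, 117, 116, 117, 119, 120, 121, 120, 119, 115, 99, 125, 178, 221]
-0.11 [216, 218, 212, 137, 110, 115, 119, 118, 120, 120, 119, 120, 119, 119, 119, 120, 120, 120, 120, 120, 119, 120, 122, 120, 121, 121, 121, 117, 95, 140, 212, 218]
-0.07 [215, 215, 217, 217, 166, 103, 106, 88, 81, 111, 120, 120, 119, 119, 122, 120, 119, 119, 119, 120, 121, 120, 119, 117, 109, 102, 101, 116, 115, 120, 194, 219]
-0.045 [214, 216, 215, 217, 168, 115, 114, 123, 108, 73, 105, 118, 118, 117, 119, 118, 117, 117, 118, 118, 118, 117, 116, 115, 92, 102, 122, 121, 108, 127, 202, 218]
-0.03 [214, 214, 216, 219, 177, 121, 112, 119, 101, 74, 107, 118, 117, 117, 118, 118, 117, 116, 116, 116, 118, 110, 102, 121, 92
[... 664 characters left out ...]
29, 164, 213, 219, 218, 216]
0.01 [116, 116, 116, 115, 117, 111, 94, 81, 81, 106, 118, 130, 175, 219, 221, 217, 216, 215, 215, 214] [115, 116, 117, 117, 117, 117, 119, 117, 109, 89, 69, 68, 93, 117, 117, 142, 193, 221, 218, 215]
0.035 [99, 107, 114, 106, 93, 95, 106, 93, 79, 111, 153, 152, 153, 190, 218, 217, 216, 216, 215, 215] [105, 109, 108, 105, 104, 108, 112, 107, 97, 80, 65, 73, 105, 127, 134, 161, 207, 218, 219, 216]
x [-225, -222, -219, -216, -213, -210, -207, -204, -200, -197, -194, -191]
-0.035 [216, 218, 219, 189, 134, 111, 114, 116, 115, 115, 115, 118]
0 [216, 218, 220, 209, 155, 116, 112, 115, 115, 115, 116, 116]
0.035 [217, 218, 220, 197, 143, 113, 112, 114, 114, 116, 115, 116]
```

View pics/d.png

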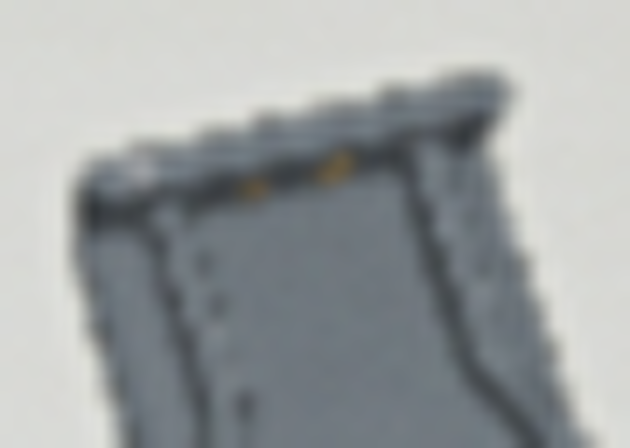

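>>> {"api": "apply_moves", "payload": {"series": [[0, [0.3, -0.12, 1.5], 0.012], [0, [0.7, -0.25, 3], 0.012], [0, [0.7, -0.25, 4.5], 0.012], [0, [0.7, -0.25, 5], 0.012], [0, [0.7, -0.25, 5.2], 0.012], [0, [0.7, -0.25, 5.2], 0.012]]}}

```text
clock: 16.25
eef_pos: [0.4515, -0.3308, 0.0916]
tool_rot: [0.993, 0.118, -0.0, -0.0]
force: [0.0, 0.1, -1.8]
grip_width: 0.341
gripper_force: 59.8
```

>>> {"api": "apply_moves", "payload": {"series": [[0, [0, 0, 0.2], 0], [0, [0, 0, 0.4], 0], [0, [0, 0, 0.6], 0], [0, [0, 0, 0.8], 0], [0, [0, 0, 0.8], 0]]}}

```text
clock: 16.75
eef_pos: [0.4528, -0.3315, 0.0864]
tool_rot: [0.993, 0.118, 0.001, 0.001]
force: [-0.8, 4.9, 13.8]
grip_width: 0.344
gripper_force: 62.2
```

>>> {"api": "apply_moves", "payload": {"series": [[0, [0, 0, 0.2], 0], [0, [0, 0, 0.4], 0], [0, [0, 0, 0.6], 0], [0, [0, 0, 0.6], 0]]}}

```text
clock: 17.15
eef_pos: [0.4557, -0.332, 0.0838]
tool_rot: [0.993, 0.118, 0.004, 0.003]
force: [5.7, 12.1, 31.6]
grip_width: 0.344
gripper_force: 66.8
```

>>> {"api": "apply_moves", "payload": {"series": [[0, [0, 0, -0.3], 0], [0, [0, 0, -0.6], 0], [0, [0, 0, -0.8], 0], [0, [0, 0, -0.8], 0]]}}

```text
clock: 17.55
eef_pos: [0.4513, -0.3307, 0.0854]
tool_rot: [0.993, 0.118, -0.0, -0.0]
force: [0.6, -1.1, -3.0]
grip_width: 0.337
gripper_force: 62.3
```

>>> {"api": "apply_moves", "payload": {"series": [[34, [0, 0, 0], 0], [35, [0, 0, 0], 0], [36, [0, 0, 0], 0], [37, [0, 0, 0], 0], [38, [0, 0, 0], 0], [38, [0, 0, 0], 0]]}}

```text
clock: 18.15
eef_pos: [0.4517, -0.3309, 0.0859]
tool_rot: [0.993, 0.118, 0.0, 0.0]
force: [1.0, 0.1, 0.3]
grip_width: 0.382
gripper_force: 0.0
```

```bash
sed 's/4\.png/5.png/' c.py > c5.py; sed -i 's/"s4.png"/"s5.png"/;s/"v4.png"/"v5.png"/' c5.py; python3 c5.py
```

```text
[ 0.45171063 -0.33086824  0.08588224] [9.931e-01 1.176e-01 1.000e-04 0.000e+00] 13.511983589437948 [-0.87  0.02 -0.28  1.27  0.    2.04] [-0.13950411 -0.1926283  -0.16037696]
dock_stop top [(0.81, array([324.3, 181.5]), array([ 0.6318, -0.2861,  0.016 ]))]
dock_stop scene []
carrier_nose top [(0.82, array([330.1, 199.7]), array([ 0.5607, -0.2854,  0.108 ]))]
carrier_nose scene []
```

View pics/v5.png

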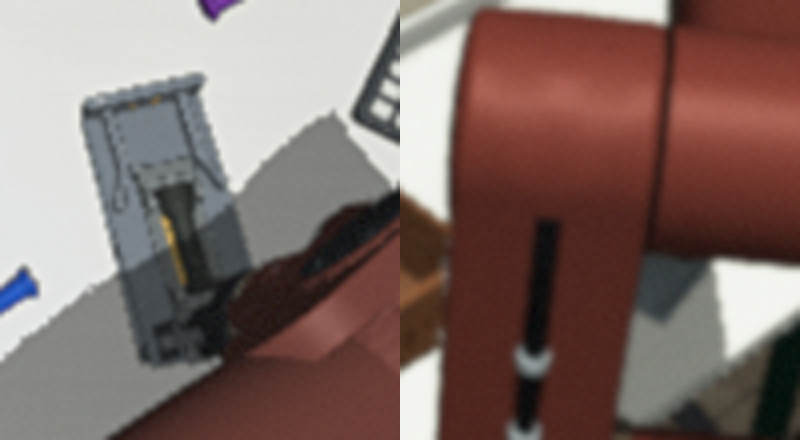

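The top view shows the carrier down on the bed, nose at about (135–195, 165) between the guides, with the torch seated. I'll re-grip slightly lower and slide it down the slope.

>>> {"api": "apply_moves", "payload": {"series": [[50, [0, 0, 0], 0], [50, [0.2, 0, 0.2], 0], [50, [0.4, 0, 0.4], 0], [50, [0.4, 0, 0.4], 0], [0, [0.4, 0, 0.4], 0], [0, [0.4, 0, 0.4], 0], [0, [0.4, 0, 0.4], 0], [0, [0.4, 0, 0.4], 0]]}}

```text
clock: 19.25
eef_pos: [0.4555, -0.3299, 0.0818]
tool_rot: [0.993, 0.118, 0.0, -0.0]
force: [0.6, 0.2, -0.0]
grip_width: 0.34
gripper_force: 60.3
```

>>> {"api": "apply_moves", "payload": {"series": [[0, [0.5, 0, 0.09], 0], [0, [1, 0, 0.18], 0], [0, [1.5, 0, 0.26], 0], [0, [2, 0, 0.35], 0], [0, [2.5, 0, 0.44], 0], [0, [3, 0, 0.53], 0], [0, [3.5, 0, 0.62], 0], [0, [3.5, 0, 0.62], 0]]}}

```text
clock: 20.05
eef_pos: [0.4904, -0.3214, 0.0755]
tool_rot: [0.993, 0.118, 0.0, -0.0]
force: [2.2, 1.2, 0.2]
grip_width: 0.343
gripper_force: 60.3
```

>>> {"api": "apply_moves", "payload": {"series": [[0, [0.3, 0, 0.05], 0], [0, [0.6, 0, 0.11], 0], [0, [0.9, 0, 0.16], 0], [0, [1.2, 0, 0.21], 0], [0, [1.5, 0, 0.26], 0], [0, [1.5, 0, 0.26], 0]]}}

```text
clock: 20.65
eef_pos: [0.5047, -0.3181, 0.0729]
tool_rot: [0.993, 0.118, 0.0, -0.0]
force: [2.1, -0.9, -0.2]
grip_width: 0.342
gripper_force: 60.3
```

>>> {"api": "apply_moves", "payload": {"series": [[0, [0.2, 0, 0.04], 0], [0, [0.4, 0, 0.07], 0], [0, [0.6, 0, 0.11], 0], [0, [0.8, 0, 0.14], 0], [0, [0.8, 0, 0.14], 0]]}}

```text
clock: 21.15
eef_pos: [0.5078, -0.3174, 0.0722]
tool_rot: [0.993, 0.116, -0.005, 0.0]
force: [-30.5, -1.9, 18.8]
grip_width: 0.344
gripper_force: 62.7
```

>>> {"api": "apply_moves", "payload": {"series": [[0, [-0.2, 0, -0.05], 0], [0, [-0.35, 0, -0.1], 0], [0, [-0.35, 0, -0.1], 0]]}}

```text
clock: 21.45
eef_pos: [0.5076, -0.3174, 0.0724]
tool_rot: [0.993, 0.117, -0.001, -0.0]
force: [-7.0, -2.2, 2.0]
grip_width: 0.34
gripper_force: 60.5
```

>>> {"api": "apply_moves", "payload": {"series": [[35, [0, 0, 0], 0], [37, [0, 0, 0], 0], [40, [0, 0, 0], 0], [45, [0, 0, 0], 0], [55, [0, 0, 0], 0], [55, [0, 0, -3], 0], [55, [0, 0, -7], 0], [55, [-4, 0, -10], 0], [55, [-8, 2, -10], 0], [55, [-8, 6, -10], 0], [55, [-8, 10, -10], 0], [55, [-8, 13, -10], 0], [55, [-8, 13, -10], 0]]}}

```text
clock: 22.75
eef_pos: [0.4608, -0.4653, 0.1712]
tool_rot: [0.993, 0.116, -0.0, -0.0]
force: [-0.6, 0.2, 0.4]
grip_width: 0.553
gripper_force: 0.0
```

```bash
cat > e.py <<'E'
from fit import *
a=save("top","t6.png"); b=save("scene","s6.png")
# expected wireframe at final pose
pd=[.5366,-.3096,np.radians(13.5)]
big=cv2.resize(a,None,fx=5,fy=5,interpolation=cv2.INTER_CUBIC); raw=big.copy()
def dr(L,c):
    q=((proj("top",w(pd,dockL(L)))+.5)*5).astype(int)
    for i,j in[(0,1),(1,2),(2,3),(3,0),(4,5),(5,6),(6,7),(7,4)]: cv2.line(big,tuple(map(int,q[i])),tuple(map(int,q[j])),c,1)
dr(box(.16,.046,.006,-.08),(255,0,0)); dr(box(.086,.027,.027,-.067,.006),(255,255,0)); dr(box(.036,.03,.051,-.14),(0,255,0))
s=np.s_[165*5:260*5,300*5:375*5]
c=cv2.resize(b[110:205,270:345],(375,475),interpolation=cv2.INTER_CUBIC)
o=np.hstack([raw[s],big[s],c]); save("","v6.png",cv2.resize(o,None,fx=.7,fy=.7))
for n in("carrier_nose","dock_stop","carrier_grip","torch_mid"):
    print(n,[(round(d["p"],2),np.round(d["at"],1)) for d in spot_point(n,"top")[:2]],proj("top",w(pd,dockL([{"carrier_nose":(0,0,0),"dock_stop":(0,0,0),"carrier_grip":(-.14,0,.034),"torch_mid":(-.067,0,.0195)}[n]]))).round(1))
print(observe()["eef_pos"])
E
python3 e.py
```

```text
carrier_nose [(0.7, array([325.7, 181.2]))] [[324.3 180.9]]
dock_stop [(0.71, array([324.2, 182.3]))] [[324.3 180.9]]
carrier_grip [(0.63, array([339., 216.]))] [[338.4 218.8]]
torch_mid [(0.68, array([330.2, 201.3])), (0.58, array([208.1, 234.3]))] [[331.  198.1]]
[ 0.46131424 -0.46140102  0.17300476]
```

View pics/v6.png

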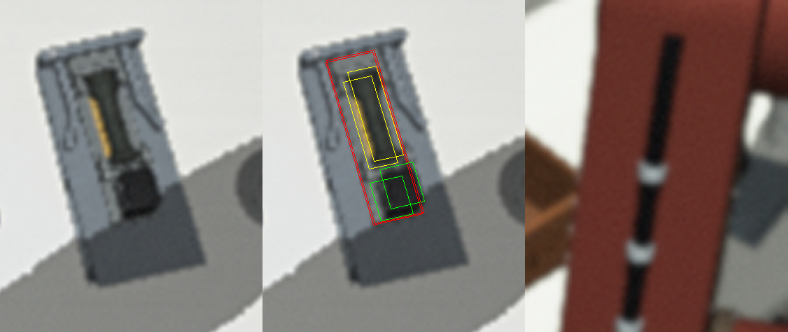

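The top view shows the carrier on the bed with its nose at the stop, the torch between the cups, and the gripper clear. The outline matches the expected final pose within about 1–2 px, and the 30 N reaction came where the stop should be.

```bash
python3 -c "
from plant import hand_in
print(hand_in())"
```

```text
the job is handed in; nothing more can be done
None
```

The job is handed in at about 23 s: the torch is seated in its carrier, and the carrier lies on the dock with its nose against the back stop (contact force and final picture both agree); I moved nothing else, and the system gave no verdict.

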